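Load the matcha counting slide under the stage clips of the tea counter's microscope

TASK

Take the glass slide with the green end from the bamboo drying tray, lay it flat on the microscope's stage and slide it, plain end first, under the two sprung clips until both clips have ridden up over the glass and snapped down into its trough, leaving it lying square and central on the stage with its green end towards the front. It is glass: never press or ram it hard against stage, clips or stop. Leave the tan-ended slide, the tea bowl, the caddy and the whisk where they are.

Things in the scene. Friction and masses are not known exactly. Their poses are not given: they have to be found in the camera images.
- microscope: white inspection microscope, fixed. Base 220 (x) x 160 (y) x 24 mm high, its flat top is the stage. Origin: centre of the underside; x from the front edge to the rear, z up. Post 15 mm thick, 280 mm high in the rear corner at x = +88, y = +58 mm; the head is swung back on it, clear of the stage: 27 mm in radius at x = +174, y = +134 mm, from z = 116 to 275 mm
- stop_nominal (a point): on the stage at microscope x = +18, y = 0 mm: the middle setting of the stop face (56 mm wide, 5 mm high, facing the front) of the dark clip bracket, 74 mm wide, clamped across the stage. The bracket is adjustable: the true stop lies anywhere up to 8 mm nearer the front or farther back, which is not measured. Axes as the microscope's
- stage_centre (a point): centre of the white disc (94 mm across) in the stage, on its surface: 20 mm to the front of the base's middle, 24 mm above its underside; axes as the microscope's
- slide_green: thick clear glass counting slide, 76 (x) x 40 (y) x 6 mm, about 42 g, its last 14 mm at -x green. Two troughs cross its top in y, 12 mm wide, 2.5 mm deep, centred at x = +18 and -18 mm. Origin: centre of the underside; x from the green end to the plain end, z up. With the plain end at the stop the clips' heels lie in the trough at x = +18 mm, 1.5 mm past its edge
- slide_green_end (a point): middle of the green end face of that slide, 38 mm from its centre, 3 mm above its underside
- slide_tan: the same slide with a tan (orange-brown) end; to be left alone
- slide_tray: bamboo drying tray, fixed, 130 (x) x 220 (y) x 8 mm; origin: centre of the underside. Two pairs of rails along x at y = +50 and -50 mm, 64 mm long, 24 mm wide over a pair, tops 20 mm above the table. A slide lies lengthwise on each, coloured end to -x, overhanging the rails 8 mm each side, so it can be gripped across its 40 mm width from above
- clip_left (a joint): lift angle (rad) of the steel clip, 7 mm wide, at microscope y = +12 mm: 0 heel on the bare stage, about 0.12 riding on a slide, about 0.07 in its trough. Its round heel, 6 mm thick, rests 18.5 mm in front of the true stop; its upturned tongue ends 36 mm in front of it, 8 mm over the stage. It presses 1.2 N at rest, 1.7 N riding; to slide glass under both takes some 3 to 9 N
- clip_right (a joint): the same for the like clip at y = -12 mm
- tea_bowl: white tea bowl, 116 mm across, 75 mm high, origin at the centre of its underside; bystander
- tea_caddy: black lacquered tea caddy, 69 mm across, 72 mm high, origin at the centre of its underside; bystander
- whisk: bamboo tea whisk standing on its tines, 54 mm across, 100 mm high, origin at the centre of its underside; bystander
Mind the look-alikes: they are no part of the job. What is shaped like the slide_green but blue or red is not meant.

How it is judged:
By the outcome, as a careful person would: the job done as asked, in the order asked, and still so for the second after the job is handed in, with the robot touching nothing.
It also fails if it takes over 61 s, if anything falls off the work surface, if the arm or the gripper's body presses on something with over 40 N, if the wrist force passes 120 N, or if a joint passes its speed limit or range.

ROBOT

A 6-joint arm with a two-finger parallel gripper is mounted at the origin on the work surface. World frame = base frame: x ahead of the robot, y to its left, z up, the work surface at z = 0. Lengths are in m, angles in degrees, forces in N, time in s.
With the tool pointing down it reaches from about 0.3 to 0.775 m from the base axis. Payload 14.6 kg.
Tool frame: the origin (TCP) lies midway between the tips of the shut fingers; the grasp point (between the pads) lies 19 mm behind it; z points along the fingers, y is the direction in which the jaws open and shut (so a half turn about z gives the same grasp; the last joint's range is limited). The gripper opens to 85 mm and grips with 20 to 120 N. Pads are 22 mm wide; open, the fingers measure 114 mm over their backs; the gripper's body (76 mm by 85 mm) begins 54 mm behind the grasp point. The pads swing forward as they close: fully open they stand 13 mm farther back than shut.
Start: joints at [-74.805, 17.183, 87.147, -0, 75.671, -3.816], TCP at [0.179, -0.52, 0.231] pointing down, gripper open.
Joint ranges: [-173.82, 173.82], [-45.26, 126.66], [13.44, 144.39], [-59.66, 239.66], [0, 175.72], [-146.38, 146.38]. Speed limits (degrees/s): [127.2, 127.2, 147.25, 180, 180, 180].

INTERFACE

Orientations are given as a 3x3 rotation matrix whose columns are the frame's x, y, z axes.
In Python, from workcell import env gives the robot as it stands. The module is installed in compiled form; this text tells all that it offers.
- The arm moves only by the shell command python3 -m inch 'ROWS' [FORCE]. ROWS is JSON, a list of rows, each a list of 3 entries, a list of its own where there are three numbers: the closure, from 0 (fully open) to 1 (shut), then the shift along the tool's x, y, z in m, then the turn about the tool's z in rad. In form: [[gripper, [x, y, z], twist], ...]. A call has 1 to 8 rows; each row shifts and turns the commanded pose from where the row before left it, along the tool's axes as they then stand; what a row does not reach is not made up. A row lasts 1/8 s, in which the tool goes at most 62.5 mm and 10.7 degrees, less where a joint would pass 70% of its speed; a pose out of reach is approached as far as the arm can. A call is refused whole if a number of a shift passes 0.0625 or a number of a turn 0.188, either way. A call with a gripper value outside its range is refused whole. The fingers move at their own pace and stop on an object; FORCE is the grip in N (left out, the last holds). Time passes only in rows, so rows that do not move let the fingers close. It gives the time, the measured TCP pose, the force and the opening at its end, in the units of the state.
- env.sense(): the state, without advancing time (a new reading comes with each control period).
- env.capture(name): name is "scene" or "top"; returns a dict with "color" (384x512x3 uint8, red, green, blue), "K" (3x3 intrinsics, pixels), "dist" ([k1, k2, p1, p2, k3] as OpenCV has them; the pictures are not rectified), "rvec" (rotation vector, rad) and "tvec" (3), from world to camera coordinates, as OpenCV has them. Camera axes: x right, y down, z forward; pixel columns grow to the right and rows downward; lengths in m; the calibration is good to about 2 mm. A picture is of the moment at which its call begins. There is no depth.
- env.hand_in(): hands the job in, once; it reports no verdict.
The state is a dict: "clock": time; "qpos": joint angles; "dq": joint speeds; "joint_efforts": joint torques, N m; "position": TCP position; "tcp_rot": TCP orientation; "contact_force": force on the tool from outside, world axes, zero at the start; "wrist_torque": the same for the moment, N m; "gripper_width": opening from 0.0 (shut) to 1.0 (fully open).
Only numpy, scipy, OpenCV 4.12 (cv2) and the standard library are available. Lean on these libraries where they do the work, as an engineer would, in place of code of your own. Each camera call takes 0.05 s, during which the arm holds its last target. There are 200 camera calls.

## Working session

There is one attempt and no reset: what is moved stays moved. The work goes in short steps, Python scripts to look and compute and a shell command to move; the robot and the scene stay as the last step left them, time stands still between calls to the robot, and variables do not carry over. Pictures are saved under pics/ and viewed, about 8 in all and at most 12, crops included, and the job is handed in when it is done.

```bash
mkdir -p pics; cat > h.py <<'E'
import numpy as np, cv2
from workcell import env
def cap(n,f=None):
    c=env.capture(n)
    if f: cv2.imwrite('pics/'+f,c['color'][:,:,::-1])
    return c
def ray(c,px,z):
    K=np.array(c['K'],float);d=np.array(c['dist'],float)
    R=cv2.Rodrigues(np.array(c['rvec'],float))[0];t=np.array(c['tvec'],float).ravel()
    u=cv2.undistortPoints(np.array(px,float).reshape(-1,1,2),K,d).reshape(-1,2)
    o=-R.T@t; D=np.c_[u,np.ones(len(u))]@R
    return o+D*((z-o[2])/D[:,2])[:,None]
def proj(c,P):
    return cv2.projectPoints(np.array(P,float).reshape(-1,1,3),np.array(c['rvec'],float),np.array(c['tvec'],float),np.array(c['K'],float),np.array(c['dist'],float))[0].reshape(-1,2)
E
python3 - <<'E'
from h import *
a=cap('scene','s0.png');b=cap('top','t0.png')
for c in (a,b):
    R=cv2.Rodrigues(np.array(c['rvec'],float))[0];print(-R.T@np.ravel(c['tvec']),R[2])
print(env.sense())
E
```

```text
[0.99768224 0.71901388 0.85574367] [-0.38017901 -0.62550864 -0.68132435]
[ 0.42675248 -0.00691318  1.10809984] [ 0.11520228  0.01123291 -0.99327854]
{'clock': 0.1, 'qpos': array([-7.48060068e+01,  1.72123666e+01,  8.71773161e+01,  1.57235229e-03,
        7.56712032e+01, -3.81349129e+00]), 'dq': array([ 0.11793535, -0.1633711 , -0.012576  , -0.00974471,  0.01979137,
       -0.02517929]), 'joint_efforts': array([ 1.64398502e-03, -5.44372737e+01, -3.62370408e+01, -2.80012131e-06,
        3.02495529e-03,  3.79286320e-06]), 'position': array([ 0.17909878, -0.51979367,  0.23077458]), 'tcp_rot': array([[ 9.45478268e-01,  3.25685095e-01, -2.52850657e-04],
       [ 3.25685178e-01, -9.45477709e-01,  1.03248153e-03],
       [ 9.71991849e-05, -1.05853856e-03, -9.99999435e-01]]), 'contact_force': array([ 0.02101523,  0.01315846, -0.87225948]), 'wrist_torque': array([0.01659059, 0.03553264, 0.01970963]), 'gripper_width': 1.0007518598539729}
```

View pics/s0.png

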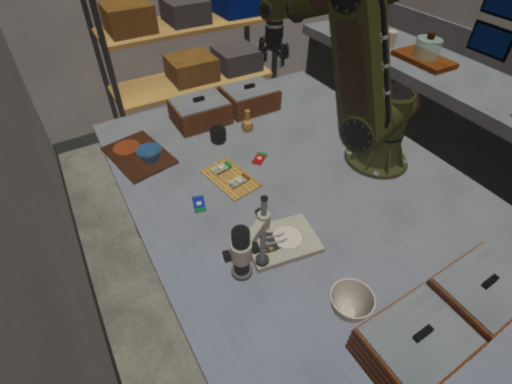

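View pics/t0.png

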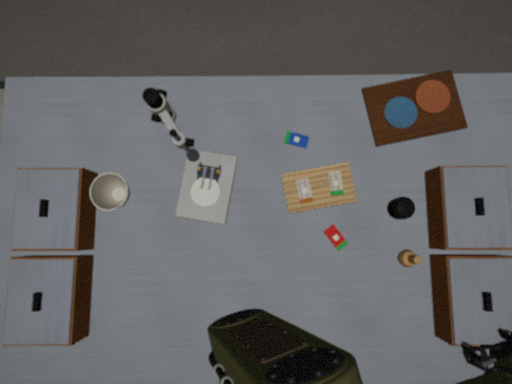

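The top view has +x upwards and +y to the left. Slide candidates in it: green-ended on the tray (336,183), tan-ended on the tray (305,190), blue (297,140) and red (336,237) on the table. I choose (336,183) and will check it in a close crop.

```bash
python3 - <<'E'
from h import *
b=cap('top');s=cap('scene')
im=b['color']
A=cv2.resize(im[150:222,272:364],None,fx=6,fy=6,interpolation=cv2.INTER_CUBIC)
B=cv2.resize(im[140:232,168:244],None,fx=6,fy=6,interpolation=cv2.INTER_CUBIC)
H=max(A.shape[0],B.shape[0]);o=np.zeros((H,A.shape[1]+B.shape[1],3),np.uint8)
o[:A.shape[0],:A.shape[1]]=A;o[:B.shape[0],A.shape[1]:]=B
o=cv2.resize(o,None,fx=.79,fy=.79);print(o.shape)
cv2.imwrite('pics/c1.png',o[:,:,::-1])
hsv=cv2.cvtColor(im,cv2.COLOR_RGB2HSV)
def comp(m,roi,name,z):
    M=np.zeros_like(m);x0,y0,x1,y1=roi;M[y0:y1,x0:x1]=m[y0:y1,x0:x1]
    n,l,st,ce=cv2.connectedComponentsWithStats(M)
    k=1+np.argmax(st[1:,4]);print(name,st[k],ce[k],ray(b,ce[k],z))
    cn=cv2.findContours((l==k).astype(np.uint8),0,2)[0][0]
    r=cv2.boxPoints(cv2.minAreaRect(cn)); print(np.round(ray(b,r,z)[:,:2],4).tolist());
    return cn
comp(cv2.inRange(hsv,(45,90,40),(85,255,255)),(322,165,352,205),'green',.026)
comp(cv2.inRange(hsv,(12,60,60),(30,255,255)),(275,155,362,220),'tray',.008)
comp(cv2.inRange(hsv,(0,0,110),(180,60,255)),(172,145,242,228),'base',.024)
comp(cv2.inRange(hsv,(0,0,190),(180,60,255)),(185,165,225,212),'disc',.024)
for p in [(205,191),(205,205),(185,205)]: print(im[p[1],p[0]])
E
```

```text
(436, 796, 3)
green [331 191  12   4  44] [336.5 192.5] [[ 0.55024985 -0.23948     0.026     ]]
[[0.555, -0.2225], [0.5549, -0.2567], [0.5455, -0.2564], [0.5456, -0.2223]]
tray [ 282  162   75   51 2190] [317.81506849 187.89269406] [[ 0.56733352 -0.18460242  0.008     ]]
[[0.6142, -0.0682], [0.6531, -0.2865], [0.5249, -0.305], [0.4866, -0.0896]]
base [ 172  145   70   83 5326] [206.99924897 188.02159219] [[0.56659756 0.16591404 0.024     ]]
[[0.7056, 0.2796], [0.7044, 0.0592], [0.4442, 0.0586], [0.445, 0.2731]]Traceback (most recent call last):
  File "<stdin>", line 21, in <module>
  File "<stdin>", line 14, in comp
    return _wrapfunc(a, 'argmax', axis=axis, out=out, **kwds)
    return bound(*args, **kwds)
ValueError: attempt to get argmax of an empty sequence
```

View pics/c1.png

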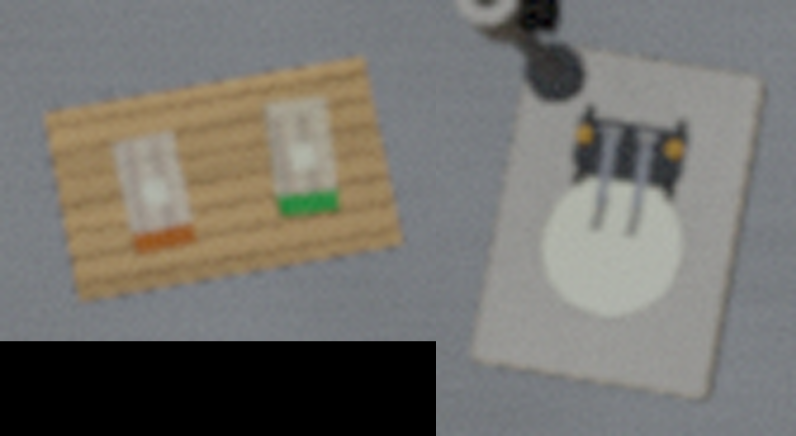

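The crop confirms it: the right-hand tray slide has the green end (310,203) facing the robot, and the tan one is at (163,238). The clips' tongues point forwards onto the white disc at (612,248). Next I'll get accurate poses.

```bash
cat > m.py <<'E'
from h import *
b=cap('top')
im=b['color'].astype(int)
U=4
def big(roi):
    x0,y0,x1,y1=roi
    return cv2.resize(b['color'][y0:y1,x0:x1],None,fx=U,fy=U,interpolation=cv2.INTER_CUBIC).astype(int)
def fit(m,roi,z,name):
    m=cv2.morphologyEx(m.astype(np.uint8),cv2.MORPH_CLOSE,np.ones((15,15)))
    m=cv2.morphologyEx(m,cv2.MORPH_OPEN,np.ones((7,7)))
    cn=max(cv2.findContours(m,0,1)[0],key=cv2.contourArea).reshape(-1,2)
    px=(cn+.5)/U-.5+np.array(roi[:2]); P=ray(b,px,z)[:,:2]
    (c,s,a)=cv2.minAreaRect((P*1000).astype(np.float32)); print(name,'rect',np.round(c,1),np.round(s,1),round(a,1))
    return P
if __name__=='__main__':
    r=(322,160,352,203);g=big(r);sat=g.max(2)-g.min(2)
    green=(g[:,:,1]-g[:,:,0]>40)
    slide=(g[:,:,0]-g[:,:,2]<38)|green
    fit(green,r,.026,'green');fit(slide,r,.026,'slide')
    r=(168,140,244,232);g=big(r)
    print('table',g[20,20],'base',g[-60,60],'disc',g[200,150])
    P=fit(g[:,:,0]-g[:,:,2]>-5,r,.024,'base')
    P=fit((g.min(2)>(g[-60,60].mean()+g[200,150].mean())/2-3),r,.024,'disc')
    print(cv2.minEnclosingCircle((P*1000).astype(np.float32)))
    e=cv2.fitEllipse((P*1000).astype(np.float32));print(e)
    r=(275,152,365,220);g=big(r);fit(g[:,:,0]-g[:,:,2]>25,r,.008,'tray')
E
python3 m.py
```

```text
green rect [ 550.7 -240. ] [12.  36.5] 5.0
slide rect [ 581.  -236.7] [77.3 42.1] 6.2
table [120 123 128] base [130 127 124] disc [175 180 171]
base rect [592.3 197.4] [232.1 253.8] 80.9
disc rect [562.9 169.7] [143.4 185.2] 79.8
((563.7223510742188, 169.89822387695312), 115.43714141845703)
((537.2031860351562, 163.95028686523438), (125.49762725830078, 206.2344970703125), 59.156803131103516)
tray rect [ 569.9 -186.6] [130.8 220.5] 9.8
```

```bash
python3 - <<'E'
from m import *
f=6*.79
C=np.array([(474,358),(708,397),(762,78)],float);px=(C-[436,0])/f+[168,140]-.4
P=ray(b,px,.024)[:,:2]*1000;print(P.round(1));d=P[0]-P[1];e=P[2]-P[1]
print(np.hypot(*d),np.hypot(*e),'yaw from front edge',np.degrees(np.arctan2(-d[0],d[1])),'side',np.degrees(np.arctan2(e[1],e[0])),'centre',(P[0]+P[2])/2)
r=(168,140,244,232);g=big(r)
for th in(150,160):
    m=(g.min(2)>th).astype(np.uint8)
    n,l,st,ce=cv2.connectedComponentsWithStats(m)
    k=l[250,150] or 1+np.argmax(st[1:,4]); cn=max(cv2.findContours((l==k).astype(np.uint8),0,1)[0],key=cv2.contourArea)
    h=cv2.convexHull(cn).reshape(-1,2);P=ray(b,(h+.5)/U-.5+np.array(r[:2]),.024)[:,:2]*1000
    print(st[k],cv2.fitEllipse(P.astype(np.float32)))
# base edges: colour diff sampling lines
m=((g[:,:,0]-g[:,:,2])>-1).astype(np.uint8)
l=cv2.connectedComponents(cv2.morphologyEx(m,2,np.ones((9,9))))[1];k=l[-60,60]
cn=max(cv2.findContours((l==k).astype(np.uint8),0,1)[0],key=cv2.contourArea).reshape(-1,2)
P=(ray(b,(cn+.5)/U-.5+np.array(r[:2]),.024)[:,:2]*1000).astype(np.float32)
print('base',cv2.minAreaRect(P))
s=env.capture('scene');cv2.imwrite('pics/s2.png',cv2.resize(s['color'][205:275,235:335],None,fx=7,fy=7,interpolation=2)[:,:,::-1])
E
```

```text
[[481.8 262.7]
 [455.6 108.4]
 [668.5  73.8]]
156.48767002471496 215.71435730494227 yaw from front edge -9.644731978564252 side -9.238062049182027 centre [575.18350984 168.26382798]
[   88   153   123   126 10450] ((552.7515258789062, 173.21282958984375), (96.09314727783203, 99.01412200927734), 90.97402954101562)
[  91  154  115  113 8971] ((554.8596801757812, 173.1213836669922), (89.48509979248047, 91.7554702758789), 168.1805419921875)
base ((574.5731201171875, 168.39125061035156), (164.36141967773438, 222.64981079101562), 80.23329162597656)
```

View pics/s2.png

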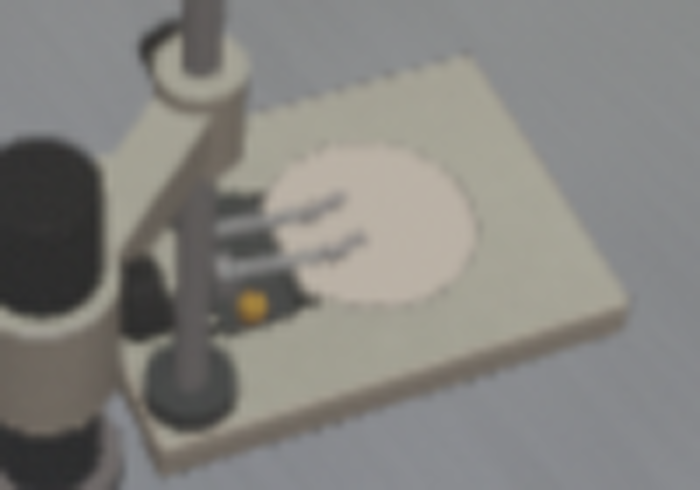

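```bash
python3 -m inch '[[0,[0,0,0],0.115],[0,[0,0,0],0.115],[0,[0.05,-0.029,0],0],[0,[0.05,-0.029,0],0],[0,[0.05,-0.029,0],0],[0,[0.05,-0.029,0],0],[0,[0.05,-0.029,0],0],[0,[0.05,-0.029,0],0]]' 25; python3 - <<'E'
from h import *
b=env.capture('top')
c=np.array([574,169.]);a=np.radians(-9.6);u=np.array([np.cos(a),np.sin(a)]);v=np.array([-u[1],u[0]])
for q in[(598,228),(632,235)]:
    p=ray(b,[(q[0]-436)/4.74+168-.4,q[1]/4.74+140-.4],.032)[0,:2]*1000-c;print('tongue tip in micro',p@u,p@v)
s=env.capture('scene')
for q in[(345,200),(367,240)]:
    p=ray(s,[q[0]/7+235-.4,q[1]/7+205-.4],.032)[0,:2]*1000-c;print('scene',p@u,p@v)
cn=ray(s,[[470/7+234.6,58/7+204.6],[628/7+234.6,303/7+204.6]],.024)*1000
for p in cn: print('front corner',(p[:2]-c)@u,(p[:2]-c)@v)
for q in[(374,145),(374,305),(475,230)]:
    p=ray(s,[q[0]/7+234.6,q[1]/7+204.6],.024)[0,:2]*1000-c;print('disc edges',p@u,p@v)
E
```

```text
clock: 1.35
position: [0.4613, -0.3151, 0.2314]
tcp_rot: [[0.995, 0.102, 0.0], [0.102, -0.995, -0.0], [0.0, 0.0, -1.0]]
contact_force: [0.2, -0.2, -0.5]
gripper_width: 1.002
tongue tip in micro -9.241270820327378 10.586845414173922
tongue tip in micro -10.181879895494049 -12.378086502436165
scene -12.277045408863382 -9.406290247758209
scene -11.883034891669084 14.849169331166319
front corner -107.45919909286431 -74.8903960597237
front corner -106.23340257238087 81.03029263666949
disc edges -41.5510978598976 -40.80740993998616
disc edges -2.9455327664705298 42.92943883121491
disc edges -62.42045924144273 20.809734210186825
```

```bash
python3 -m inch '[[0,[0.056,-0.0328,0],0],[0,[0.056,-0.0328,0],0],[0,[0,0,0.06],0],[0,[0,0,0.06],0],[0.2,[0,0,0.04],0],[0.2,[0,0,0],0],[0.2,[0,0,0],0]]'; python3 - <<'E'
from h import *
s=cap('scene');t=cap('top')
A=cv2.resize(s['color'][120:220,180:290],None,fx=5,fy=5,interpolation=2)
cv2.imwrite('pics/g1.png',A[:,:,::-1])
E
```

```text
clock: 2.33
position: [0.5615, -0.2433, 0.0733]
tcp_rot: [[0.995, 0.101, 0.002], [0.101, -0.995, -0.001], [0.002, 0.001, -1.0]]
contact_force: [0.9, -0.3, 0.4]
gripper_width: 0.797
```

View pics/g1.png

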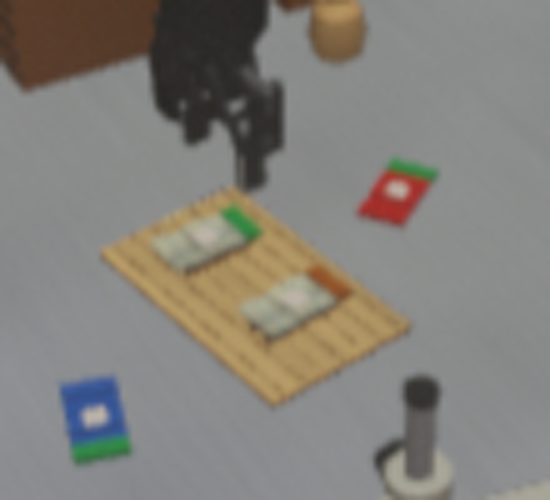

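The scene view shows the fingers over the tray's far end, with the green slide at about (206,238) in the crop, clear of the tan one.

```bash
python3 - <<'E'
from h import *
s=env.capture('scene');print(env.sense()['position'])
q=np.array([(152,245),(230,207),(262,236),(187,270)])/5+[179.6,119.6]
P=ray(s,q,.026)[:,:2]*1000;print(P.round(1),P.mean(0),(P[1]+P[2])/2)
p=P[0]+P[3]-P[1]-P[2];print(np.degrees(np.arctan2(p[1],p[0])),np.hypot(*p)/2)
E
```

```text
[ 0.56152514 -0.2431143   0.07338715]
[[ 621.  -248.7]
 [ 548.6 -261.1]
 [ 543.8 -216.7]
 [ 611.  -208.7]] [ 581.09050811 -233.80760386] [ 546.1789549  -238.89419525]
8.289629265219524 70.56032764560194
```

```bash
python3 -m inch '[[0.2,[0.005,-0.0055,0],-0.02],[0.2,[0,0,0.02],0],[0.2,[0,0,0.02],0],[0.2,[0,0,0.006],0],[0.2,[0,0,0],0],[0.2,[0,0,0],0]]'
```

```text
clock: 3.22
position: [0.5655, -0.2368, 0.0258]
tcp_rot: [[0.993, 0.121, 0.001], [0.121, -0.993, -0.0], [0.001, 0.0, -1.0]]
contact_force: [0.3, 0.5, 0.4]
gripper_width: 0.796
```

```bash
python3 -m inch '[[0.2,[0,0,0.0085],0],[0.2,[0,0,0],0],[0.35,[0,0,0],0],[0.45,[0,0,0],0],[0.55,[0,0,0],0],[0.62,[0,0,0],0],[0.62,[0,0,0],0],[0.62,[0,0,0],0]]' 25; python3 -c "
from h import *
print(env.sense()['wrist_torque'])"
```

```text
clock: 4.22
position: [0.5654, -0.2367, 0.0172]
tcp_rot: [[0.993, 0.121, 0.0], [0.121, -0.993, -0.0], [0.0, 0.0, -1.0]]
contact_force: [-2.2, 1.1, 5.3]
gripper_width: 0.461
[0.05183902 0.25859821 0.03563933]
```

```bash
python3 -m inch '[[0.7,[0,0,0],0],[0.7,[0,0,0],0],[0.7,[0,0,-0.005],0],[0.7,[0,0,-0.03],0],[0.7,[0,0,-0.06],0],[0.7,[0,0,0],0],[0.7,[0,0,0],0]]' 40; python3 - <<'E'
from h import *
s=cap('scene');t=cap('top')
A=cv2.resize(s['color'][110:190,190:270],None,fx=5,fy=5,interpolation=2)
B=cv2.resize(t['color'][140:220,290:370],None,fx=5,fy=5,interpolation=2)
cv2.imwrite('pics/g2.png',np.hstack([A,B])[:,:,::-1])
print(env.sense()['wrist_torque'])
E
```

```text
clock: 5.1
position: [0.5649, -0.2365, 0.1113]
tcp_rot: [[0.993, 0.121, -0.001], [0.121, -0.993, 0.0], [-0.001, -0.0, -1.0]]
contact_force: [-0.7, 0.5, -1.3]
gripper_width: 0.452
[-0.0384755   0.01523193  0.00654344]
```

View pics/g2.png

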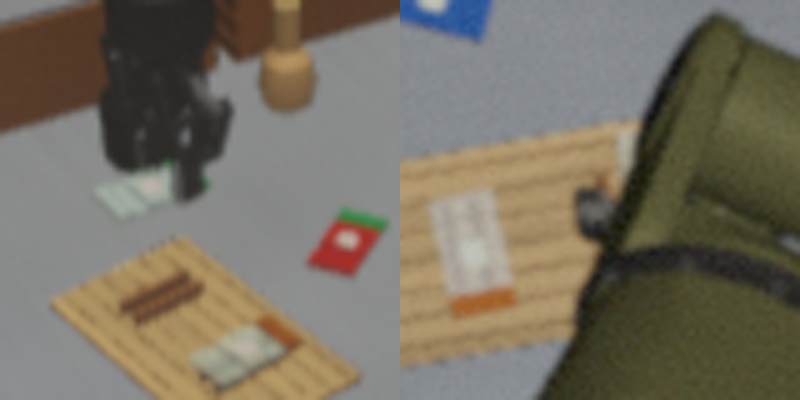

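The slide is held level, its plain end forward of the fingers (crop 120,200). The tan slide is untouched. Now I'll carry it over to the stage.

```bash
python3 -m inch '[[0.7,[0,0,0],0.1],[0.7,[0,0,0],0.1],[0.7,[0,0,0],0.089],[0.7,[-0.017,-0.05,0],0],[0.7,[-0.017,-0.05,0],0],[0.7,[-0.017,-0.05,0],0],[0.7,[-0.017,-0.05,0],0],[0.7,[0,0,0],0]]'; python3 -m inch '[[0.7,[-0.017,-0.05,0],0],[0.7,[-0.017,-0.05,0],0],[0.7,[-0.017,-0.05,0],0],[0.7,[-0.017,-0.05,0],0],[0.7,[0,0,0],0],[0.7,[0,0,0],0]]'; python3 - <<'E'
from h import *
p=env.sense();d=np.array([.4976,.1828])-p['position'][:2];R=p['tcp_rot'][:2,:2]
print('tool shift',R.T@d,'yaw',np.degrees(np.arctan2(R[1,0],R[0,0])))
s=cap('scene');A=cv2.resize(s['color'][170:280,230:340],None,fx=5,fy=5,interpolation=2)
cv2.imwrite('pics/p1.png',A[:,:,::-1])
E
```

```text
clock: 6.2
position: [0.5305, -0.0253, 0.1108]
tcp_rot: [[0.987, -0.163, -0.002], [-0.163, -0.987, 0.001], [-0.002, -0.0, -1.0]]
contact_force: [0.3, -1.1, -1.3]
gripper_width: 0.45
clock: 6.95
position: [0.4978, 0.1796, 0.1111]
tcp_rot: [[0.986, -0.167, -0.001], [-0.167, -0.986, -0.001], [-0.001, 0.001, -1.0]]
contact_force: [1.4, 0.3, -0.5]
gripper_width: 0.449
tool shift [-0.00069005 -0.00312192] yaw -9.593998628330855
```

View pics/p1.png

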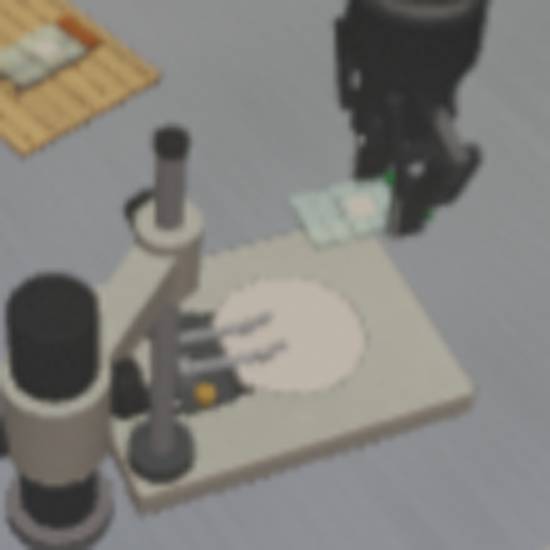

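```bash
python3 -m inch '[[0.7,[-0.001,-0.003,0],0],[0.7,[0,0,0.03],0],[0.7,[0,0,0.03],0],[0.7,[0,0,0.018],0],[0.7,[0,0,0],0],[0.7,[0,0,0],0]]'; python3 - <<'E'
from h import *
print(env.sense()['position'],env.sense()['contact_force'])
s=cap('scene');t=cap('top');A=cv2.resize(s['color'][205:265,260:340],None,fx=7,fy=7,interpolation=2)
B=cv2.resize(t['color'][150:230,165:245],None,fx=6,fy=6,interpolation=2)[:420,:240*2-240+0+0] 
B=cv2.resize(t['color'][150:220,170:210],None,fx=6,fy=6,interpolation=2)
cv2.imwrite('pics/p2.png',np.hstack([A,B])[:,:,::-1])
E
```

```text
clock: 7.75
position: [0.4978, 0.1836, 0.0347]
tcp_rot: [[0.986, -0.167, 0.001], [-0.167, -0.986, 0.0], [0.001, -0.001, -1.0]]
contact_force: [0.9, -0.4, -0.1]
gripper_width: 0.448
[0.49778235 0.18360373 0.03473583] [ 0.85344072 -0.40912931 -0.05251806]
```

View pics/p2.png

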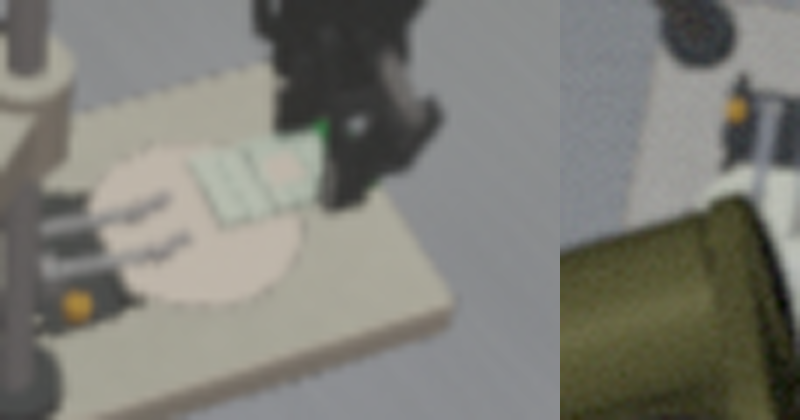

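```bash
python3 - <<'E'
from h import *
s=env.capture('scene')
a=np.radians(-9.6);u=np.array([np.cos(a),np.sin(a)]);v=np.array([-u[1],u[0]])
def m(q,z):
    p=ray(s,np.array(q)/7+[259.6,204.6],z)[0,:2]*1000-[575,169.7];return np.round([p@u,p@v],1)
for n,q,z in[('plainR',(188,155),.0435),('plainL',(228,229),.0435),('tongR',(170,198),.032),('tongL',(190,238),.032),('discR',(178,146),.024),('discL',(215,304),.024),('discF',(303,225),.024),('discRear',(90,215),.024),('frontL',(453,303),.024),('frontRish',(272,65),.024)]: print(n,m(q,z))
E
```

```text
plainR [-26.7 -22.7]
plainL [-25.2  22.3]
tongR [-13.6 -11.3]
tongL [-12.4  12.7]
discR [-33.2 -44.5]
discL [-10.5  44. ]
discF [-65.8  17.8]
discRear [ 20.5 -20.9]
frontL [-107.1   80.2]
frontRish [-96.1 -75.5]
```

```bash
python3 -m inch '[[0.7,[0,0,0.006],0],[0.7,[0,0,0.0055],0],[0.7,[0,0,0],0],[0.7,[0,0,0],0]]'; for i in 1; do python3 -m inch '[[0.7,[0,0,0.001],0],[0.7,[0,0,0],0],[0.7,[0,0,0],0]]'; python3 -c "
from h import *
print(env.sense()['wrist_torque'])"; done
```

```text
clock: 8.4
position: [0.4976, 0.1837, 0.0228]
tcp_rot: [[0.986, -0.166, 0.001], [-0.166, -0.986, 0.0], [0.001, -0.0, -1.0]]
contact_force: [-1.9, -1.0, 10.2]
gripper_width: 0.447
clock: 8.78
position: [0.4976, 0.1838, 0.0228]
tcp_rot: [[0.986, -0.166, 0.001], [-0.166, -0.986, 0.0], [0.001, -0.001, -1.0]]
contact_force: [-9.0, -2.7, 23.2]
gripper_width: 0.451
[-0.48388647  1.56760388 -0.046064  ]
```

```bash
python3 -m inch '[[0.7,[0,0,0.0005],0],[0.7,[0,0,0],0],[0.7,[0,0,0],0]]'; python3 -c "
from h import *
print(env.sense()['wrist_torque'])"
```

```text
clock: 9.15
position: [0.4977, 0.1838, 0.0227]
tcp_rot: [[0.986, -0.166, 0.001], [-0.166, -0.986, 0.0], [0.001, -0.001, -1.0]]
contact_force: [-11.6, -3.3, 31.5]
gripper_width: 0.448
[-0.72415448  2.09581521 -0.03318683]
```

Contact came a little early, so I'll back off to a light touch.

```bash
python3 -m inch '[[0.7,[0,0,-0.002],0],[0.7,[0,0,0],0],[0.7,[0,0,0],0]]'
```

```text
clock: 9.52
position: [0.4973, 0.1836, 0.0228]
tcp_rot: [[0.986, -0.166, 0.0], [-0.166, -0.986, 0.0], [0.0, -0.0, -1.0]]
contact_force: [-1.1, -0.1, 6.4]
gripper_width: 0.449
```

```bash
python3 -m inch '[[0.7,[0,0,-0.0003],0],[0.7,[0.004,0,0],0],[0.7,[0.004,0,0],0],[0.7,[0,0,0],0]]';python3 -m inch '[[0.7,[0.004,0,0],0],[0.7,[0.004,0,0],0],[0.7,[0,0,0],0]]'; python3 - <<'E'
from h import *
s=cap('scene');A=cv2.resize(s['color'][200:260,250:330],None,fx=8,fy=8,interpolation=2)
cv2.imwrite('pics/p3.png',A[:,:,::-1]);print(env.sense()['wrist_torque'])
E
```

```text
clock: 10.02
position: [0.5054, 0.1821, 0.0229]
tcp_rot: [[0.986, -0.167, 0.0], [-0.167, -0.986, -0.0], [0.0, -0.0, -1.0]]
contact_force: [0.1, -1.1, 0.8]
gripper_width: 0.452
clock: 10.4
position: [0.5131, 0.1808, 0.0229]
tcp_rot: [[0.986, -0.167, -0.0], [-0.167, -0.986, -0.0], [-0.0, 0.0, -1.0]]
contact_force: [1.2, 0.3, -1.8]
gripper_width: 0.449
[-0.0212003   0.05401316 -0.00662884]
```

View pics/p3.png

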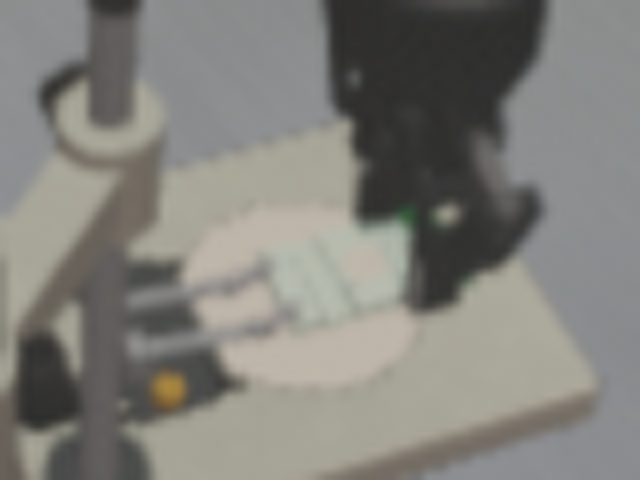

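The tongues (268,262) and (290,315) now lie over the plain end, symmetrically. I'll go on with small steps.

```bash
python3 -m inch '[[0.7,[0.003,0,0.0003],0],[0.7,[0.003,0,0],0],[0.7,[0,0,0],0]]';python3 -m inch '[[0.7,[0.002,0,0],0],[0.7,[0.001,0,0],0],[0.7,[0,0,0],0]]';python3 -m inch '[[0.7,[0.001,0,0],0],[0.7,[0.001,0,0],0],[0.7,[0,0,0],0]]'
```

```text
clock: 10.82
position: [0.5185, 0.18, 0.0228]
tcp_rot: [[0.986, -0.166, -0.001], [-0.166, -0.986, 0.0], [-0.001, 0.0, -1.0]]
contact_force: [-5.1, 0.6, 3.4]
gripper_width: 0.448
clock: 11.2
position: [0.5212, 0.1795, 0.0228]
tcp_rot: [[0.986, -0.166, -0.002], [-0.166, -0.986, -0.0], [-0.002, 0.0, -1.0]]
contact_force: [-6.9, 1.6, 5.9]
gripper_width: 0.452
clock: 11.58
position: [0.5231, 0.1792, 0.0228]
tcp_rot: [[0.986, -0.166, -0.002], [-0.166, -0.986, -0.0], [-0.002, 0.0, -1.0]]
contact_force: [-8.0, 1.4, 5.8]
gripper_width: 0.452
```

```bash
for i in 1 2 3; do python3 -m inch '[[0.7,[0.0015,0,0],0],[0.7,[0.001,0,0],0],[0.7,[0,0,0],0]]' | grep -E "posi|contact|clock"; done
```

```text
clock: 11.95
position: [0.526, 0.1788, 0.0229]
contact_force: [-4.9, 0.8, 4.0]
clock: 12.32
position: [0.5287, 0.1783, 0.0228]
contact_force: [-4.0, 1.3, 3.6]
clock: 12.7
position: [0.5312, 0.1779, 0.0229]
contact_force: [-4.5, 0.4, 5.0]
```

```bash
for i in 1 2; do python3 -m inch '[[0.7,[0.0015,0,0],0],[0.7,[0.001,0,0],0],[0.7,[0,0,0],0]]' | grep -E "posi|contact|clock"; done
for i in 1 2; do python3 -m inch '[[0.7,[0.001,0,0],0],[0.7,[0,0,0],0]]' | grep -E "posi|contact|clock"; done
```

```text
clock: 13.08
position: [0.5337, 0.1774, 0.0229]
contact_force: [-3.0, 2.4, 4.4]
clock: 13.45
position: [0.5362, 0.177, 0.0228]
contact_force: [-4.0, 1.8, 4.7]
clock: 13.7
position: [0.5372, 0.1768, 0.0229]
contact_force: [-3.9, 0.9, 5.6]
clock: 13.95
position: [0.5382, 0.1767, 0.0228]
contact_force: [-4.3, 0.7, 5.4]
```

```bash
for i in 1 2 3; do python3 -m inch '[[0.7,[0.001,0,0],0],[0.7,[0,0,0],0],[0.7,[0,0,0],0]]' | grep -E "posi|contact|clock"; done; python3 - <<'E'
from h import *
s=cap('scene');A=cv2.resize(s['color'][205:260,245:315],None,fx=9,fy=9,interpolation=2)
cv2.imwrite('pics/p4.png',A[:,:,::-1])
E
```

```text
clock: 14.32
position: [0.5393, 0.1765, 0.0228]
contact_force: [-3.1, 2.0, 4.3]
clock: 14.7
position: [0.5403, 0.1763, 0.0228]
contact_force: [-0.5, 0.6, 3.5]
clock: 15.08
position: [0.5414, 0.1761, 0.0229]
contact_force: [1.4, -0.3, 2.8]
```

View pics/p4.png

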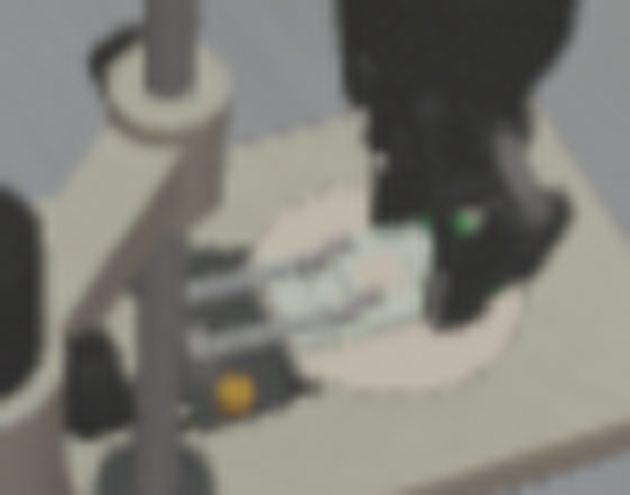

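The clips lie over the glass, and the resistance has vanished and reversed (+1.4 N), so the heels are dropping into the trough. I'll go on gently to the stop.

```bash
for i in 1 2 3 4; do python3 -m inch '[[0.7,[0.0005,0,0],0],[0.7,[0,0,0],0],[0.7,[0,0,0],0]]' | grep -E "posi|contact|clock"; done
```

```text
clock: 15.5
position: [0.5416, 0.1761, 0.0229]
contact_force: [-0.6, -0.1, 4.8]
clock: 15.88
position: [0.5419, 0.176, 0.0229]
contact_force: [-2.3, -0.0, 5.8]
clock: 16.25
position: [0.5422, 0.176, 0.0228]
contact_force: [-3.8, -0.6, 7.2]
clock: 16.62
position: [0.5425, 0.1759, 0.0228]
contact_force: [-5.1, 0.4, 8.1]
```

```bash
python3 -m inch '[[0.7,[0,0,-0.0005],0],[0.7,[0,0,0],0],[0.7,[0,0,0],0]]' | grep -E "posi|contact|clock"; for i in 1 2; do python3 -m inch '[[0.7,[0.0005,0,0],0],[0.7,[0,0,0],0],[0.7,[0,0,0],0]]' | grep -E "posi|contact|clock"; done;  python3 - <<'E'
from h import *
s=cap('scene');print(env.sense()['wrist_torque'])
a=np.radians(-9.6);u=np.array([np.cos(a),np.sin(a)]);v=np.array([-u[1],u[0]])
A=cv2.resize(s['color'][215:255,262:302],None,fx=14,fy=14,interpolation=2)
cv2.imwrite('pics/p5.png',A[:,:,::-1])
E
```

```text
clock: 17.0
position: [0.5427, 0.1758, 0.0229]
contact_force: [-3.0, 1.0, -1.2]
clock: 17.38
position: [0.5434, 0.1756, 0.023]
contact_force: [-0.9, 0.4, -4.7]
clock: 17.75
position: [0.5441, 0.1756, 0.0233]
contact_force: [-1.2, -0.6, -4.8]
[-0.02341951  0.33754561 -0.01640384]
```

View pics/p5.png

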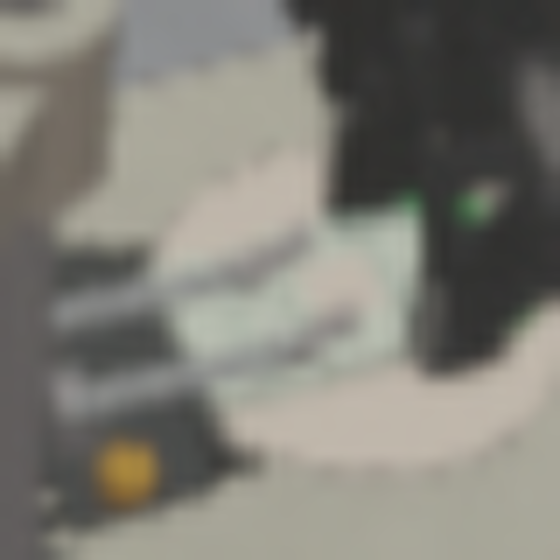

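```bash
python3 -m inch '[[0.7,[0,0,0.0005],0],[0.7,[0,0,0],0],[0.7,[0,0,0],0]]' | grep -E "posi|contact|clock"; for i in 1 2; do python3 -m inch '[[0.7,[0.0005,0,0],0],[0.7,[0,0,0],0],[0.7,[0,0,0],0]]' | grep -E "posi|contact|rot"; done
```

```text
clock: 18.18
position: [0.5441, 0.1756, 0.0229]
contact_force: [-1.7, -0.2, -1.9]
position: [0.5443, 0.1756, 0.0229]
tcp_rot: [[0.986, -0.166, -0.001], [-0.166, -0.986, -0.0], [-0.001, 0.0, -1.0]]
contact_force: [-5.3, -0.9, 1.1]
position: [0.5443, 0.1756, 0.0229]
tcp_rot: [[0.986, -0.166, -0.002], [-0.166, -0.986, -0.0], [-0.002, 0.0, -1.0]]
contact_force: [-8.4, -0.1, 3.9]
```

Firm now: no progress at 8 N, 20 mm past the ride-up as expected, so this is the stop. I'll relieve the push, release and retreat.

```bash
python3 -m inch '[[0.7,[-0.0008,0,0],0],[0.7,[0,0,0],0],[0.7,[0,0,0],0]]' | grep -E "posi|contact|clock";python3 -m inch '[[0.45,[0,0,0],0],[0.4,[0,0,0],0],[0.35,[0,0,0],0],[0.35,[0,0,0],0],[0.35,[0,0,-0.01],0],[0.35,[0,0,-0.04],0],[0.35,[0,0,-0.06],0],[0.35,[0,0,0],0]]';python3 -m inch '[[0.35,[-0.04,0.04,-0.02],0],[0.35,[-0.03,0.05,0],0],[0.35,[-0.03,0.05,0],0],[0.35,[0,0.06,0],0],[0.35,[0,0.06,0],0],[0.35,[0,0.06,0],0],[0.35,[0,0,0],0],[0.35,[0,0,0],0]]'|grep posi; python3 - <<'E'
from h import *
s=cap('scene');t=cap('top')
A=cv2.resize(s['color'][210:260,250:315],None,fx=8,fy=8,interpolation=2)[:,:400]
B=cv2.resize(t['color'][150:225,175:240],None,fx=400/75,fy=400/75,interpolation=2)
A=A[:400]
cv2.imwrite('pics/p6.png',np.hstack([A,B])[:,:,::-1]);print(A.shape,B.shape)
E
```

```text
clock: 19.3
position: [0.5443, 0.1756, 0.0229]
contact_force: [-3.5, -1.7, 1.5]
clock: 20.3
position: [0.5462, 0.1762, 0.1382]
tcp_rot: [[0.986, -0.166, 0.009], [-0.166, -0.986, 0.002], [0.008, -0.004, -1.0]]
contact_force: [0.0, 0.9, -0.7]
gripper_width: 0.649
position: [0.3922, -0.123, 0.1526]
(400, 400, 3) (400, 347, 3)
```

View pics/p6.png

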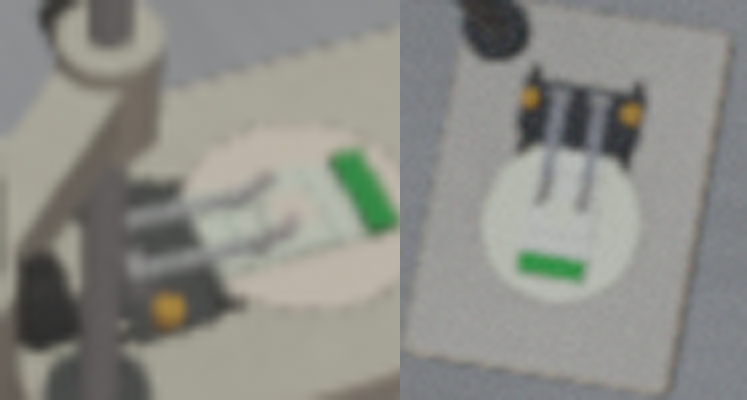

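```bash
python3 - <<'E'
from m import *
r=(175,150,240,225);g=big(r);P=fit(g[:,:,1]-g[:,:,0]>40,r,.030,'green')*1000
a=np.radians(-9.6);u=np.array([np.cos(a),np.sin(a)]);v=np.array([-u[1],u[0]])
q=np.array(cv2.minAreaRect(P.astype(np.float32))[0])-[575,169.7];print('green centre micro',q@u,q@v)
m=(g.min(2)>150).astype(np.uint8)
cn=max(cv2.findContours(m,0,1)[0],key=cv2.contourArea)
h=cv2.convexHull(cn).reshape(-1,2);D=ray(b,(h+.5)/U-.5+np.array(r[:2]),.024)[:,:2]*1000
e=cv2.fitEllipse(D.astype(np.float32));q=np.array(e[0])-[575,169.7];print('disc',e,q@u,q@v)
r=(290,165,325,215);g=big(r);fit(g[:,:,0]-g[:,:,2]>60,r,.026,'tan')
E
```

```text
green rect [530.  177.8] [37.6 11.7] 79.9
green centre micro -45.68309671899645 0.46234542720760335
disc ((548.1588745117188, 155.9552001953125), (163.86749267578125, 258.9664306640625), 57.596622467041016) -24.173040324665973 -18.028578995879606
tan rect [ 562.6 -148.2] [109.3 139.7] 89.2
```

```bash
python3 -c "
from h import *
print(env.hand_in(), env.sense()['clock'])"
```

```text
the job is handed in; nothing more can be done
the job is handed in; nothing more can be done
```

I took the green-ended slide from the tray, laid it flat on the stage and slid it plain end first under both clips, up to the stop. I then released it, backed the arm clear and handed in at about 21.5 s.

**Checks that agreed**
- **Clips:** the force rose to about 8 N as the glass lifted the clips, ran at about 4 N while they rode on it, then dropped away and reversed as they snapped into the trough. The clip angles themselves can't be measured; this is judged from the forces and the pictures.
- **Stop:** I met a firm stop at about 8 N, roughly 20 mm past the ride-up. That fits the 18.5 mm expected, and I eased the push off before releasing.
- **Position:** the last pictures show both clips over the glass and the green end to the front. The green end measures about 0.5 mm off centre and within about 0.5° of square, which is about as fine as the cameras can tell.

**Checks that failed or disagreed**
- **Pressing on the stage:** when I first set the slide down, I pressed the held slide on the stage with about 31 N for a moment, because contact came about 1.5 mm earlier than I had worked out. I backed off to a few newtons, but that was harder than glass should get.
- **Early stop reading:** a slight extra downward press also felt like the stop about 2 mm too early. I eased it, which lifted the slide slightly against the clips (about 5 N), then set it back down and went on to the real stop.
- **Last colour-mask fits:** the fits of the white disc and the tan slide failed, so I centred on the earlier disc measurement instead. The tan slide looked unmoved in the pictures up to the carry. I took no final measurement of it, the bowl, the caddy or the whisk; the arm passed well above them.

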